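# Change the bench pin in its click-in holder

### The arm

A 7-joint arm with a two-finger parallel gripper is mounted at the origin on the work surface. World frame = base frame: x ahead of the robot, y to its left, z up, the work surface at z = 0. Lengths are in m, angles in rad, forces in N, time in s.
With the tool pointing down it reaches from about 0.4 to 0.85 m from the base axis. Payload 10.4 kg.
Tool frame: the origin (TCP) lies between the finger pads; the fingertips stand 17 mm ahead of it and the grasp point (between the pads) lies 2 mm behind it; z points along the fingers, y is the direction in which the jaws open and shut (so a half turn about z gives the same grasp; the last joint's range is limited). The gripper opens to 85 mm and grips with 20 to 120 N. Pads are 22 mm wide; open, the fingers measure 114 mm over their backs; the gripper's body (76 mm by 85 mm) begins 54 mm behind the grasp point. The pads swing forward as they close: fully open they stand 13 mm farther back than shut.
Start: joints at [-1.201, 0.332, -0.065, 1.46, 0.022, 1.35, -0.088], TCP at [0.239, 0.577, 0.248] pointing down, gripper open.
Joint ranges: [-2.6, 2.6], [-0.5, 2.12], [-1.47, 1.34], [0.16, 2.42], [-1.27, 4.41], [0.06, 2.06], [-2.6, 2.6]. Speed limits (rad/s): [2.22, 2.22, 2.79, 2.79, 3.14, 3.14, 3.14].

### API

Orientations are given as a unit quaternion [x, y, z, w].
In Python, from workcell import manip gives the robot as it stands.
- The arm moves only by the tool jog_arm, never from a script. Its argument "steps" is one flat list of numbers, 5 for each row, row after row: the finger opening in m, from 0 to 0.0854, then the shift along the tool's x, y, z in m, then the turn about the tool's z in rad. In form: [gripper, x, y, z, twist, gripper, x, y, z, twist, ...]. A call has exactly 10 rows; each row is the pose to reach, as a shift and turn from the pose commanded when the call began, along the tool's axes at that moment; what a row does not reach only later rows make up. A row lasts 1/10 s, in which the tool goes at most 50 mm and 8.59 degrees, less where a joint would pass 70% of its speed; a pose out of reach is approached as far as the arm can. A call with a gripper value outside its range is refused whole. The fingers move at their own pace and stop on an object; "grip_force" is the grip in N (left out, the last holds). Time passes only in rows, so rows that repeat a pose let the fingers close, or fill a call up. It gives the time, the measured TCP pose, the force and the opening at its end, in the units of the state.
- manip.get_obs(): the state, without advancing time (a new reading comes with each control period).
- manip.camera(name): name is "scene" or "side" or "wrist"; returns (picture, depth): 384x512x3 uint8, red, green, blue; 384x512 float32, m along the optical axis (not along the pixel's ray), 0 where there is no reading.
- manip.calibration(name): a dict with "mtx" (3x3 intrinsics, pixels), "world_to_cam" (4x4, takes a point from world to camera coordinates). Camera axes: x right, y down, z forward; pixel columns grow to the right and rows downward; lengths in m; the calibration is good to about 2 mm. A picture is of the moment at which its call begins: read the wrist's pose just before it. calibration takes no time and is no camera call; for the wrist camera it gives the pose at the moment of the call.
- manip.hand_in(): hands the job in, once; it reports no verdict.
The state is a dict: "clock": time; "joint_pos": joint angles; "joint_velocities": joint speeds; "tau": joint torques, N m; "position": TCP position; "ee_rot": TCP orientation; "ft_force": force on the tool from outside, world axes, zero at the start; "torque": the same for the moment, N m; "grip_width": opening from 0.0 (shut) to 1.0 (fully open).
Only numpy, scipy, OpenCV 4.12 (cv2) and the standard library are available. Lean on these libraries where they do the work, as an engineer would, in place of code of your own. Each camera call takes 0.05 s, during which the arm holds its last target.

### The job

Change the bench pin in the green quick-change holder: pull the worn dark pin out past its sprung ball and lay it flat in the blue tray, then take the fresh pale pin and push its metal tongue into the holder until the ball clicks into its side notch and the wooden shoulder is fully home against the holder's face. Let go of it there, and leave the hammer, jar and file pot where they are.

Things in the scene. Friction and masses are not known exactly. Their poses are not given: they have to be found in the camera images.
- holder_mouth (a point): Centre of the slot mouth on the holder's flat upright front face, 60 mm above the bench; x points level into the slot, y to its left cheek (with the brass plunger), z up. Slot 32.5 mm wide, 14.5 mm high, 60 mm deep, open to the front; its roof has a 16 mm gap along the middle showing the tongue from above. A pin is fully home when its shoulder bears on this face.
- pin_holder: Bench-pin holder, screwed down: green foot 170 x 150 x 14 mm, from 45 mm in front of the face to 125 mm behind it; on it a steel head 64 mm wide (72 at the anvil end) and 118 mm deep, flat top 77.5 mm above the bench, brass plunger 12 mm out of its left side. Origin on the bench right below holder_mouth, same axes.
- catch_ball (a joint): Sprung 14 mm steel ball in the slot's left cheek, 26 mm behind the face; value (m) is how far it is pushed back. 0: fully out, 5.5 mm into the slot; about 0.0025 to 0.005 on a tongue's plain side; under about 0.0015 when clicked into a notch of a pin fully home. Spring 4.5 N at 0, 9 N at 0.003. Pushing a pin in past it, or pulling it out, takes about 6 to 12 N along the slot.
- worn_pin_mid (a point): Worn pin, 130 g, seated in the holder at the start. Dark wood 52 mm wide, 22 thick, with broken prongs 78 and 90 mm ahead of the flat shoulder, saw marks on top; aluminium tongue as on the fresh pin; 140 mm overall. Point: on the centre line, half-way up, 30 mm ahead of the shoulder; sides are parallel from the shoulder to 55 mm ahead. x points to the tongue tip, z up.
- fresh_pin_mid (a point): Fresh pin, 130 g, flat on the bench, tongue away from the robot within 50 deg. Pale wood 100 x 52 x 22 mm, the front 45 mm split by a V into prongs thinning to 14 mm. Point: on the centre line, half-way up (11 mm), 30 mm ahead of the shoulder; sides parallel to 55 mm ahead. x points to the tongue tip, z up. Home: 30 mm in front of holder_mouth, level and in line with it within the slot's play.
- fresh_tongue_tip (a point): Tip of the fresh pin's aluminium tongue, on the centre line at mid-thickness, 80 mm from fresh_pin_mid; same axes. The tongue stands 50 mm out of the shoulder, 30 mm wide, 12 mm thick, at mid-thickness of the wood, narrowing over its last 10 mm to 18 x 7 mm. A V notch, 12.6 mm wide and 6 mm deep, in each side 25 mm from the shoulder.
- scrap_tray_in (a point): Centre of the inner floor of the fixed blue plastic tray, 4 mm above the bench; outside 210 mm along its x, 150 mm along its y, 35 mm high, walls 4 mm.
- chasing_hammer: Hammer with wooden handle, 240 mm long, lying on the bench; stays where it is.
- pumice_jar: Closed jar, 64 mm diameter, 85 mm high; origin at its foot; stays where it is.
- file_pot: White ceramic pot, 72 mm diameter, 95 mm high, with files standing in it up to 200 mm; origin at its foot; stays where it is.
Things that resemble listed ones, but are neither listed nor needed, are in the scene too. What is shaped like the part that bears fresh_pin_mid but purple is not meant.

How it is judged:
On the way, in this order (a step that is already met when the one before it is completed fails the run):
1. the worn pin lies flat in the tray, let go (x of worn_pin_mid in the frame of scrap_tray_in between -0.06 and 0.06 m and y of worn_pin_mid in the frame of scrap_tray_in between -0.06 and 0.06 m and z of worn_pin_mid in the frame of scrap_tray_in below 0.016 m and angle between the z axis of worn_pin_mid and the z axis of scrap_tray_in, either way round below 0.1 rad and contact force between the fingers and worn_pin below 0.1 N), for 0.2 s.
2. the fresh pin is fully home in the holder with the ball clicked into its notch (x of fresh_pin_mid in the frame of holder_mouth between -0.032 and -0.027 m and y of fresh_pin_mid in the frame of holder_mouth between -0.004 and 0.004 m and z of fresh_pin_mid in the frame of holder_mouth between -0.004 and 0.004 m and angle between the x axis of fresh_pin_mid and the x axis of holder_mouth, either way round below 0.1 rad and value of joint catch_ball below 0.0023 m), for 0.2 s.
At the end, for the whole second after the job is handed in: Fresh pin at rest in the holder: shoulder within 2 mm of its face, straight within 0.1 rad, ball in the notch (catch_ball under 0.0023). Worn pin at rest, flat (0.1 rad) on the tray floor, its marked point within 60 mm of the tray centre each way. Bystanders within 30 mm of their places (all of step 2 and linear speed of each of fresh_pin, worn_pin below 0.02 m/s and x of worn_pin_mid in the frame of scrap_tray_in between -0.06 and 0.06 m and y of worn_pin_mid in the frame of scrap_tray_in between -0.06 and 0.06 m and z of worn_pin_mid in the frame of scrap_tray_in below 0.016 m and angle between the z axis of worn_pin_mid and the z axis of scrap_tray_in, either way round below 0.1 rad); the robot touches nothing.
It fails at once if the hammer, jar or file pot was moved more than 30 mm (distance of any of chasing_hammer, pumice_jar, file_pot from where it was at the start of the episode above 0.03 m).
It also fails if it takes over 61 s, if anything falls off the work surface, if the arm or the gripper's body presses on something with over 40 N, if the wrist force passes 120 N, or if a joint passes its speed limit or range.

## Working session

There is one attempt and no reset: what is moved stays moved. The work goes in short steps, Python scripts to look and compute and a tool call to move; the robot and the scene stay as the last step left them, time stands still between calls to the robot, and variables do not carry over. Pictures are saved under pics/ and viewed, and the job is handed in when it is done.

Besides the shell and the picture viewer there is one more tool, called as a command line: name --argument value ..., lists and objects as JSON in quotes. jog_arm: Moves the arm, as the interface text tells. Its arguments: {"type":"object","properties":{"steps":{"type":"array"},"grip_force":{"type":"number"}},"required":["steps"]}

```bash
mkdir -p pics; cat > h.py <<'E'
import numpy as np, cv2
from workcell import manip
from scipy.spatial.transform import Rotation as R
E
python3 - <<'E'
from h import *
o=manip.get_obs(); print({k:np.round(v,4) for k,v in o.items()})
for n in ['scene','side','wrist']:
    c=manip.calibration(n); p,d=manip.camera(n)
    cv2.imwrite(f'pics/{n}0.png',cv2.resize(p[:,:,::-1],(768,576),interpolation=cv2.INTER_CUBIC))
    np.savez(f'{n}0.npz',p=p,d=d,K=c['mtx'],T=c['world_to_cam'])
    T=np.linalg.inv(c['world_to_cam']);print(n,np.round(c['mtx'],1).tolist(),np.round(T,3).tolist())
E
```

```text
{'clock': np.float64(0.0), 'joint_pos': array([-1.2006,  0.3329, -0.0647,  1.461 ,  0.0216,  1.3499, -0.0885]), 'joint_velocities': array([-0.    ,  0.0015, -0.0008, -0.001 , -0.0012,  0.0006, -0.0003]), 'tau': array([-1.00000e-04, -6.25444e+01,  4.89000e-02, -3.91606e+01,
        1.62000e-02,  9.90000e-03,  0.00000e+00]), 'position': array([0.2391, 0.5771, 0.2475]), 'ee_rot': array([ 1.951e-01,  9.808e-01, -7.000e-04, -1.000e-04]), 'ft_force': array([ 0.1941, -0.5946,  0.0615]), 'torque': array([-0.0442,  0.0764,  0.0656]), 'grip_width': np.float64(1.0019)}
scene [[390.9, 0.0, 259.5], [0.0, 390.9, 190.3], [0.0, 0.0, 1.0]] [[0.507, 0.527, -0.682, 1.296], [0.862, -0.326, 0.388, -0.399], [-0.017, -0.785, -0.619, 0.733], [0.0, 0.0, 0.0, 1.0]]
side [[374.2, 0.0, 255.2], [0.0, 374.2, 191.9], [0.0, 0.0, 1.0]] [[0.99, -0.11, 0.092, 0.444], [-0.143, -0.756, 0.638, -0.694], [-0.001, -0.645, -0.764, 0.887], [0.0, 0.0, 0.0, 1.0]]
wrist [[301.1, 0.0, 256.2], [0.0, 301.1, 191.5], [0.0, 0.0, 1.0]] [[0.384, 0.872, 0.303, 0.161], [0.923, -0.362, -0.127, 0.611], [-0.001, 0.329, -0.944, 0.373], [0.0, 0.0, 0.0, 1.0]]
```

View pics/scene0.png

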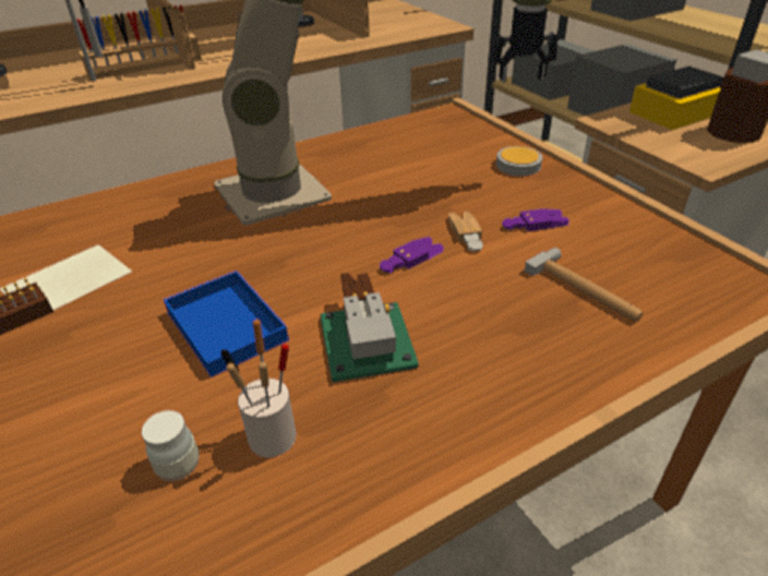

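View pics/side0.png

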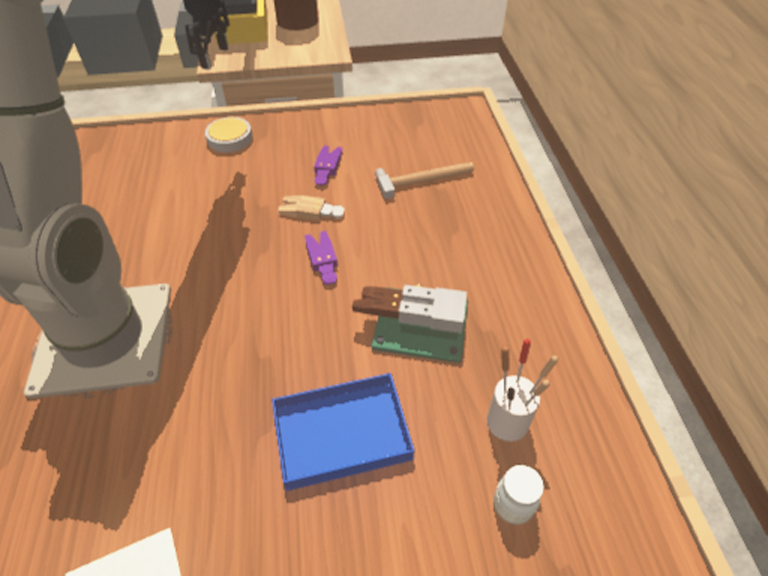

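View pics/wrist0.png

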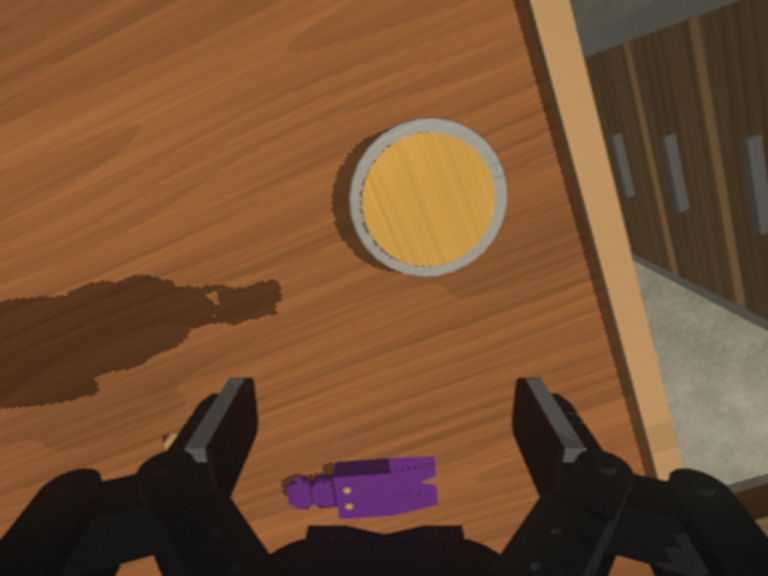

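```bash
cat >> h.py <<'E'
def cloud(d,K,T):
    v,u=np.mgrid[:d.shape[0],:d.shape[1]]
    P=np.stack([(u-K[0,2])/K[0,0]*d,(v-K[1,2])/K[1,1]*d,d],-1)
    Ti=np.linalg.inv(T); W=P@Ti[:3,:3].T+Ti[:3,3]; W[d<=0]=np.nan
    return W
def ray(uv,z,K,T):
    Ti=np.linalg.inv(T); uv=np.atleast_2d(np.asarray(uv,float))
    r=np.c_[(uv-K[[0,1],[2,2]])/K[[0,1],[0,1]],np.ones(len(uv))]@Ti[:3,:3].T
    return Ti[:3,3]+r*((z-Ti[2,3])/r[:,2])[:,None]
def rect(XY):
    c,s,a=cv2.minAreaRect((XY*1000).astype(np.float32)); return np.round(c,1),np.round(s,1),round(a,1)
E
python3 - <<'E'
from h import *
for n in ['side','scene']:
    f=np.load(f'{n}0.npz'); p,d,K,T=f['p'],f['d'],f['K'],f['T']; W=cloud(d,K,T)
    H=cv2.cvtColor(p,cv2.COLOR_RGB2HSV).astype(int); h,s,v=H[...,0],H[...,1],H[...,2]
    x,y,z=W[...,0],W[...,1],W[...,2]
    def rep(name,m,k=1):
        m=cv2.morphologyEx(m.astype(np.uint8),cv2.MORPH_OPEN,np.ones((2,2))) if k else m.astype(np.uint8)
        nn,l,st,_=cv2.connectedComponentsWithStats(m)
        for i in range(1,nn):
            if st[i,4]>40:
                q=W[l==i]; q=q[~np.isnan(q[:,0])]; print(n,name,st[i],rect(q[:,:2]),'z',np.round(np.percentile(q[:,2],[5,50,95]),4))
    near=(x>0.2)&(x<0.85)&(abs(y)<0.7)&(z>-0.02)&(z<0.25)
    rep('blue',near&(h>100)&(h<125)&(s>150))
    rep('green',near&(h>45)&(h<95)&(s>80))
    rep('purple',near&(h>130)&(h<160)&(s>80))
    rep('grey',near&(s<60)&(v>90)&(z>0.072)&(z<.085))
    rep('greyany',near&(s<60)&(v>90)&(z>-.01)&(z<.03))
    rep('pale',near&(z>0.014)&(z<.028)&(h<25)&(s<160)&(v>120))
    rep('dark',near&(z>0.062)&(z<.08)&(h<20)&(s>90))
E
```

```text
side purple [211  99  18  25 276] (array([468.8, 453.8]), array([149.1,  46.2]), 71.8) z [0.0038 0.0205 0.026 ]
side purple [205 156  20  34 418] (array([435.1, 134.8]), array([ 51.8, 138.3]), 7.2) z [0.0073 0.0218 0.026 ]
side grey [267 191  45  25 782] (array([641.3, -38.3]), array([131.2, 119.7]), 70.9) z [0.0691 0.0789 0.0815]
side grey [337 277  17   5  42] (array([ 715.6, -313.2]), array([ 7.4, 42.9]), 85.4) z [0.0645 0.0731 0.0803]
side greyany [148  91  20  11 111] (array([246.3, 574.5]), array([86.7, 23.9]), 30.4) z [0.0003 0.0112 0.0232]
side greyany [252 114  12  19 116] (array([604.9, 357.4]), array([35.2, 79.8]), 8.7) z [0.0053 0.0265 0.0304]
side greyany [215 137  15   9 105] (array([468.6, 281.1]), array([25.9, 48. ]), 78.2) z [0.0023 0.017  0.0209]
side greyany [250 213  60  29 729] (array([599.2, -98.7]), array([ 62.2, 167.8]), 68.3) z [0.0109 0.0157 0.019 ]
side greyany [326 279  25  16 118] (array([ 708.4, -305.2]), array([19.8, 64.7]), 65.9) z [0.0005 0.0155 0.0282]
side greyany [331 336  22  14  75] (array([ 677.1, -440.4]), array([14.6, 52.3]), 62.6) z [0.0008 0
[... 1327 characters left out ...]
.1) z [0.0062 0.0168 0.0195]
scene greyany [352 167  22  13 126] (array([605.9, 366.2]), array([21.7, 93.7]), 7.3) z [0.0162 0.0255 0.0285]
scene greyany [184 290  13  13  79] (array([ 750.1, -269.6]), array([ 6.4, 36.3]), 20.3) z [0.0033 0.013  0.0235]
scene greyany [113 301  20  18  90] (array([ 708.7, -404.3]), array([17.5, 56.4]), 34.9) z [0.0083 0.018  0.0249]
scene pale [301 142  22  25 288] (array([427.1, 305.8]), array([ 65.9, 141.5]), 67.7) z [0.0114 0.0211 0.0246]
scene pale [354 167  75  44 401] (array([695.5, 366.2]), array([108.6, 251. ]), 83.1) z [0.0198 0.0246 0.0277]
scene dark [228 183  22  18 283] (array([501.9, -15.7]), array([ 57.8, 165.9]), 62.2) z [0.0663 0.0702 0.0735]
```

```bash
python3 - <<'E'
from h import *
f=np.load('side0.npz'); p=f['p'][:,:,::-1]
a=cv2.resize(p[85:200,170:330],None,fx=5,fy=5,interpolation=cv2.INTER_CUBIC); cv2.imwrite('pics/crop1.png',a)
f=np.load('scene0.npz'); p=f['p'][:,:,::-1]
a=cv2.resize(p[130:260,200:360],None,fx=4.5,fy=4.5,interpolation=cv2.INTER_CUBIC); cv2.imwrite('pics/crop2.png',a)
E
```

```text
(no output)
```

View pics/crop1.png

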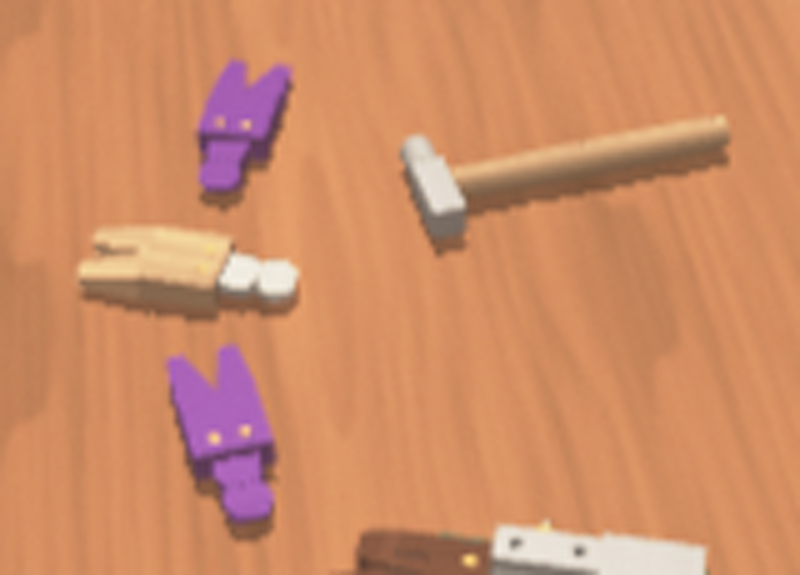

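View pics/crop2.png

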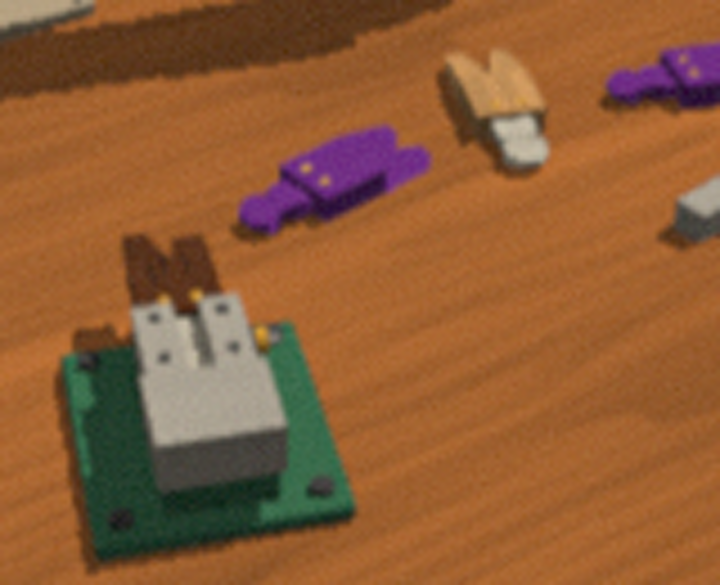

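```bash
cat >> h.py <<'E'
def plan(target,yaw=None):
    """target TCP world; yaw = desired heading (deg) of tool -x. prints shift from current measured pose"""
    o=manip.get_obs(); Rm=R.from_quat(o['ee_rot']).as_matrix(); p=o['position']
    s=Rm.T@(np.array(target)-p); cur=np.degrees(np.arctan2(-Rm[1,0],-Rm[0,0]))
    tw=0 if yaw is None else -np.radians((yaw-cur+90)%180-90)
    print('pos',np.round(p,4),'yaw',round(cur,2),'tilt',np.round(Rm[:,2],4),'shift',np.round(s,4),'twist',round(tw,4),'F',np.round(o['ft_force'],1),'grip',round(float(o['grip_width'])*85.4,1),'t',round(float(o['clock']),2))
def snap(name,tag):
    c=manip.calibration(name); p,d=manip.camera(name)
    np.savez(f'{tag}.npz',p=p,d=d,K=c['mtx'],T=c['world_to_cam'])
    cv2.imwrite(f'pics/{tag}.png',cv2.resize(p[:,:,::-1],(768,576),interpolation=cv2.INTER_CUBIC))
E
python3 - <<'E'
from h import *
plan([.42,.30,.2],-20)
f=np.load('scene0.npz'); p,d,K,T=[f[k] for k in 'pdKT']; W=cloud(d,K,T)
H=cv2.cvtColor(p,cv2.COLOR_RGB2HSV).astype(int)
m=((H[...,0]>100)&(H[...,0]<125)&(H[...,1]>150)).astype(np.uint8)
nn,l,st,_=cv2.connectedComponentsWithStats(m); i=1+st[1:,4].argmax()
c=cv2.approxPolyDP(max(cv2.findContours((l==i).astype(np.uint8),0,2)[0],key=cv2.contourArea),4,True)[:,0]
print(c.tolist()); print(np.round(ray(c,0.035,K,T),3).tolist())
f=np.load('side0.npz'); p,d,K,T=[f[k] for k in 'pdKT']
H=cv2.cvtColor(p,cv2.COLOR_RGB2HSV).astype(int)
m=((H[...,0]>95)&(H[...,0]<125)&(H[...,1]>120)).astype(np.uint8)
nn,l,st,_=cv2.connectedComponentsWithStats(m); i=1+st[1:,4].argmax(); print(st[i])
c=cv2.approxPolyDP(max(cv2.findContours((l==i).astype(np.uint8),0,2)[0],key=cv2.contourArea),4,True)[:,0]
print(c.tolist()); print(np.round(ray(c,0.035,K,T),3).tolist())
E
```

```text
pos [0.2391 0.5772 0.2477] yaw -22.5 tilt [-4.e-04 -1.e-03 -1.e+00] shift [-0.2732 -0.1868  0.0479] twist -0.0437 F [0.3 0.4 0.3] grip 85.2 t 0.15
[[157, 182], [110, 200], [140, 249], [149, 245], [149, 232], [157, 242], [170, 235], [170, 211], [177, 232], [190, 226], [189, 217]]
[[0.332, -0.202, 0.035], [0.343, -0.343, 0.035], [0.573, -0.327, 0.035], [0.572, -0.304, 0.035], [0.527, -0.289, 0.035], [0.572, -0.283, 0.035], [0.566, -0.247, 0.035], [0.478, -0.215, 0.035], [0.565, -0.228, 0.035], [0.561, -0.191, 0.035], [0.527, -0.18, 0.035]]
[ 182  250   93   72 3904]
[[260, 250], [261, 261], [231, 261], [185, 278], [182, 267], [189, 321], [274, 301]]
[[0.53, -0.182, 0.035], [0.528, -0.214, 0.035], [0.451, -0.203, 0.035], [0.333, -0.235, 0.035], [0.326, -0.203, 0.035], [0.339, -0.346, 0.035], [0.542, -0.326, 0.035]]
```

jog_arm --steps '[0.085,-0.039,-0.027,0.007,0,0.085,-0.078,-0.053,0.014,0,0.085,-0.117,-0.08,0.02,0,0.085,-0.156,-0.107,0.027,0,0.085,-0.195,-0.133,0.034,0,0.085,-0.234,-0.16,0.041,0,0.085,-0.273,-0.187,0.048,0,0.085,-0.273,-0.187,0.048,0,0.085,-0.273,-0.187,0.048,0,0.085,-0.273,-0.187,0.048,0]' --grip_force 60

```text
clock: 1.15
position: [0.4192, 0.3012, 0.2003]
ee_rot: [0.194, 0.981, 0.0, -0.0]
ft_force: [0.1, 0.2, -0.1]
grip_width: 0.993
```

```bash
python3 - <<'E'
from h import *
snap('wrist','w1'); plan([.53,-.034,.2],-18.5)
E
```

```text
pos [0.4191 0.3014 0.2004] yaw -22.39 tilt [-2.e-04  4.e-04 -1.e+00] shift [-2.303e-01 -2.679e-01  2.000e-04] twist -0.0678 F [ 0.1 -0.6 -0. ] grip 84.7 t 1.2
```

View pics/w1.png

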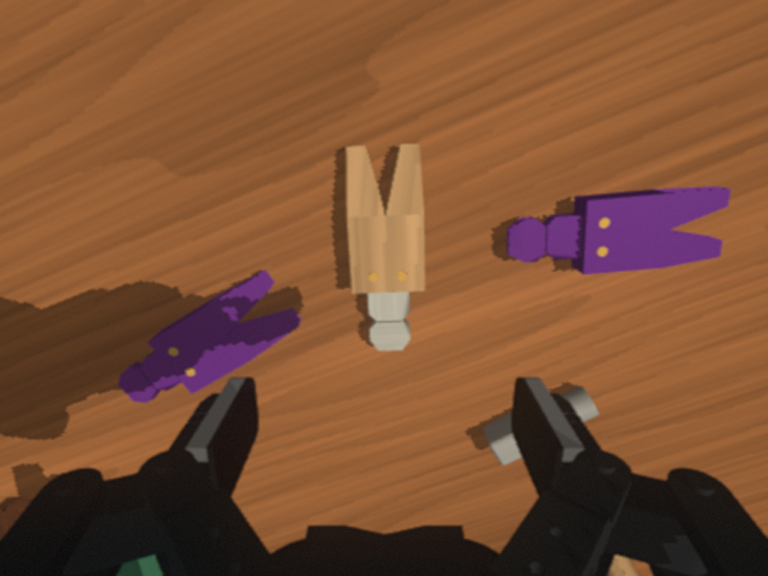

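The pale pin at (385,220), with its aluminium tongue at (388,320), is the fresh one. The purple shapes at (215,340) and (650,235) are decoys. I'll measure it here and then go to the holder.

```bash
cat > fresh.py <<'E'
from h import *
import sys
def fresh(tag,z=0.022):
    f=np.load(tag+'.npz'); p,K,T=f['p'],f['K'],f['T']
    H=cv2.cvtColor(p,cv2.COLOR_RGB2HSV).astype(int); h,s,v=H[...,0],H[...,1],H[...,2]
    m=((h<25)&(s<135)&(s>60)&(v>150)).astype(np.uint8); m=cv2.morphologyEx(m,2,np.ones((3,3)))
    nn,l,st,ce=cv2.connectedComponentsWithStats(m)
    for i in range(1,nn):
        if st[i,4]>800: print('wood',st[i])
    i=1+st[1:,4].argmax()
    t=((s<50)&(v>140)).astype(np.uint8); t=cv2.morphologyEx(t,2,np.ones((3,3)))
    nn,l2,st2,_=cv2.connectedComponentsWithStats(t)
    for j in range(1,nn):
        if st2[j,4]>200: print('tong',st2[j])
    return p,K,T,(l==i),l2,st2,z
if __name__=='__main__':
    p,K,T,w,l2,st2,z=fresh(sys.argv[1])
    vv,uu=np.nonzero(w); W=ray(np.c_[uu,vv],z,K,T)[:,:2]
    print(rect(W))
    q=p[60:190,190:320,::-1]; cv2.imwrite('pics/'+sys.argv[1]+'_c.png',cv2.resize(q,None,fx=4.5,fy=4.5,interpolation=cv2.INTER_CUBIC))
    mm=cv2.resize((w*255).astype(np.uint8)[60:190,190:320],None,fx=2,fy=2); cv2.imwrite('pics/'+sys.argv[1]+'_m.png',mm)
E
python3 fresh.py w1
```

```text
wood [ 231   96   52  100 4260]
tong [246 195  27  38 882]
tong [329 292  17  17 205]
(array([395.9, 313.2]), array([ 51.6, 100.6]), 69.4)
```

jog_arm --steps '[0.085,-0.029,-0.033,0.0,-0.01,0.085,-0.058,-0.067,0,-0.02,0.085,-0.086,-0.1,0,-0.03,0.085,-0.115,-0.134,0,-0.04,0.085,-0.144,-0.167,0,-0.05,0.085,-0.173,-0.201,0,-0.06,0.085,-0.202,-0.234,0,-0.068,0.085,-0.23,-0.268,0,-0.068,0.085,-0.23,-0.268,0,-0.068,0.085,-0.23,-0.268,0,-0.068]'

```text
clock: 2.2
position: [0.53, -0.0351, 0.2002]
ee_rot: [0.162, 0.987, 0.0, -0.0]
ft_force: [0.3, 1.3, -0.8]
grip_width: 0.996
```

```bash
python3 - <<'E'
from h import *
snap('wrist','w2'); plan([.53,-.034,.2],-18.5)
E
```

```text
pos [ 0.5298 -0.0339  0.2002] yaw -18.51 tilt [-3.e-04  5.e-04 -1.e+00] shift [-0.0002 -0.      0.0002] twist -0.0002 F [-0.5  0.6  1.1] grip 85.1 t 2.25
```

View pics/w2.png

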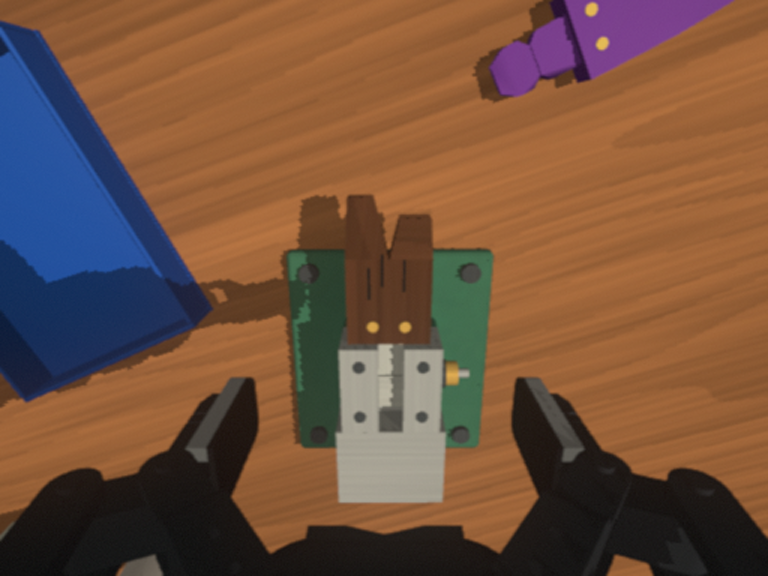

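View pics/w1_c.png

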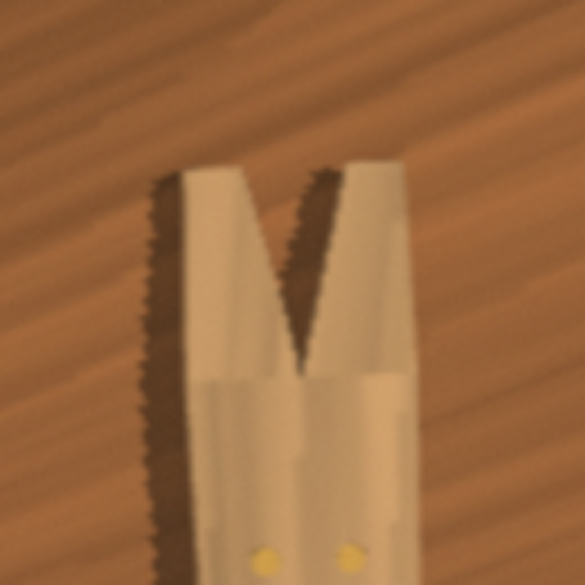

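View pics/w1_m.png

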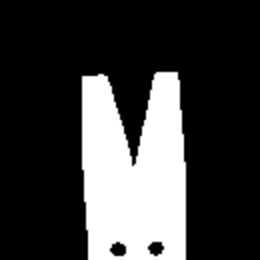

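```bash
python3 - <<'E'
from h import *
f=np.load('w2.npz'); p,K,T,d=[f[k] for k in 'pKTd']
H=cv2.cvtColor(p,cv2.COLOR_RGB2HSV).astype(int); h,s,v=H[...,0],H[...,1],H[...,2]
def big(m):
    nn,l,st,_=cv2.connectedComponentsWithStats(m.astype(np.uint8)); i=1+st[1:,4].argmax(); print(st[i]); return l==i
g=(h>50)&(h<95)&(s>60); g[:, :150]=0; g=big(g)
vv,uu=np.nonzero(g); W=ray(np.c_[uu,vv],.014,K,T)[:,:2]; print('foot',rect(W))
st=(s<45)&(v>105); st=big(st)
vv,uu=np.nonzero(st); W=ray(np.c_[uu,vv],.0775,K,T)[:,:2]; print('head',rect(W))
cv2.imwrite('pics/w2_m.png',np.hstack([g,st]).astype(np.uint8)*255)
# edges in frame with heading -18.5
a=np.radians(-18.5); ex=np.array([np.cos(a),np.sin(a)]); ey=np.array([-ex[1],ex[0]])
P=np.c_[W@ex,W@ey]; 
for lo in np.arange(P[:,0].min(),P[:,0].max(),.008):
    q=P[(P[:,0]>=lo)&(P[:,0]<lo+.008)]; print(np.round([lo,q[:,1].min(),q[:,1].max(),q[:,1].mean()],4))
wd=(h<14)&(s>100)&(v<125)&(v>0); wd[:125]=0; wd[232:]=0; wd[:,:228]=0; wd[:,292:]=0; 
wd=big(cv2.morphologyEx(wd.astype(np.uint8),2,np.ones((3,3))))
vv,uu=np.nonzero(wd); W=ray(np.c_[uu,vv],.071,K,T)[:,:2]; print('wood',rect(W))
P=np.c_[W@ex,W@ey]
for lo in np.arange(P[:,0].min(),P[:,0].max(),.008):
    q=P[(P[:,0]>=lo)&(P[:,0]<lo+.008)]; print(np.round([lo,q[:,1].min(),q[:,1].max(),q[:,1].mean()],4))
D=cloud(d,K,T); print('dep head',np.nanmedian(D[...,2][st]),'wood',np.nanmedian(D[...,2][wd]),'foot',np.nanmedian(D[...,2][g]))
E
```

```text
[ 192  167   38  131 3662]
foot (array([ 589.5, -105.9]), array([ 39.7, 167. ]), 71.5)
[ 224  230   74  105 6659]
head (array([625.1, -61.3]), array([ 72.1, 120.3]), 71.3)
[0.5521 0.1076 0.172  0.1399]
[0.5601 0.1076 0.1723 0.1399]
[0.5681 0.1079 0.1717 0.1387]
[0.5761 0.1076 0.172  0.1406]
[0.5841 0.1076 0.1723 0.14  ]
[0.5921 0.108  0.1726 0.1398]
[0.6001 0.1078 0.1726 0.1401]
[0.6081 0.1045 0.1752 0.1398]
[0.6161 0.1042 0.1763 0.14  ]
[0.6241 0.1041 0.1757 0.1399]
[0.6321 0.1047 0.175  0.1398]
[0.6401 0.1053 0.1745 0.1399]
[0.6481 0.105  0.1747 0.1399]
[0.6561 0.1048 0.175  0.1399]
[0.6641 0.1047 0.1743 0.1397]
[0.6721 0.1055 0.1639 0.1347]
[ 228  130   61   99 4854]
wood (array([525.6, -30.3]), array([52.1, 90.6]), 71.5)
[0.4627 0.1153 0.1314 0.123 ]
[0.4707 0.1126 0.1628 0.1349]
[0.4787 0.1123 0.1631 0.1376]
[0.4867 0.112  0.1641 0.1381]
[0.4947 0.1137 0.1635 0.1383]
[0.5027 0.1141 0.1637 0.1392]
[0.5107 0.1139 0.1632 0.1385]
[0.5187 0.1136 0.1634 0.1385]
[0.5267 0.1136 0.1636 0.1387]
[0.5347 0.1131 0.1638 0.1387]
[0.5427 0.113  0.1641 0.1388]
[0.5507 0.1137 0.1641 0.1386]
dep head 0.07711105484738552 wood 0.06896155356769995 foot 0.013599492787138512
```

View pics/w2_m.png

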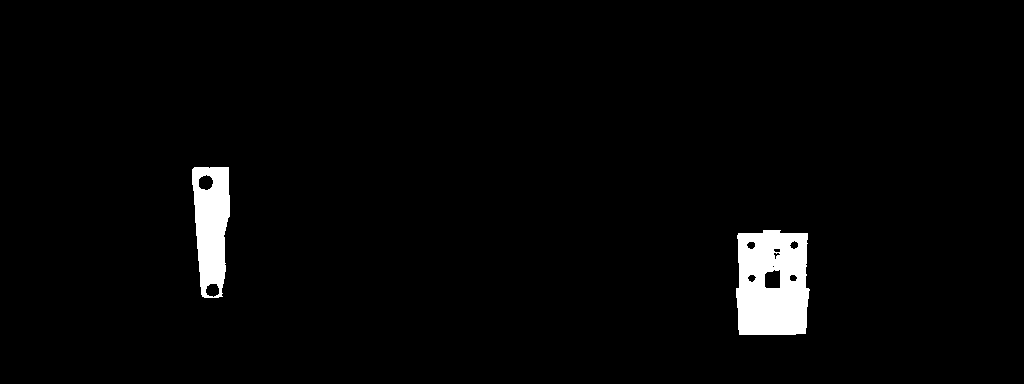

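```bash
python3 - <<'E'
from h import *
plan([.5415,-.0346,.069],-18.5)
E
```

```text
pos [ 0.5298 -0.0339  0.2002] yaw -18.51 tilt [-3.e-04  5.e-04 -1.e+00] shift [-0.0113  0.003   0.1311] twist -0.0002 F [-0.5  0.6  1.1] grip 85.1 t 2.25
```

jog_arm --steps '[0.085,-0.004,0.001,0.03,0,0.085,-0.008,0.002,0.06,0,0.085,-0.011,0.003,0.09,0,0.085,-0.011,0.003,0.11,0,0.085,-0.011,0.003,0.125,0,0.085,-0.011,0.003,0.131,0,0.085,-0.011,0.003,0.131,0,0.06,-0.011,0.003,0.131,0,0.06,-0.011,0.003,0.131,0,0.06,-0.011,0.003,0.131,0]' --grip_force 50

```text
clock: 3.25
position: [0.5416, -0.0361, 0.0701]
ee_rot: [0.162, 0.987, 0.0, 0.001]
ft_force: [-0.3, 0.4, 1.0]
grip_width: 0.704
```

```bash
python3 - <<'E'
from h import *
snap('wrist','w3'); plan([.5415,-.0346,.069],-18.5)
E
```

```text
pos [ 0.5415 -0.0361  0.0699] yaw -18.61 tilt [ 1.1e-03  3.0e-04 -1.0e+00] shift [0.0005 0.0014 0.0009] twist -0.002 F [-0.   0.5  1.3] grip 60.3 t 3.3
```

View pics/w3.png

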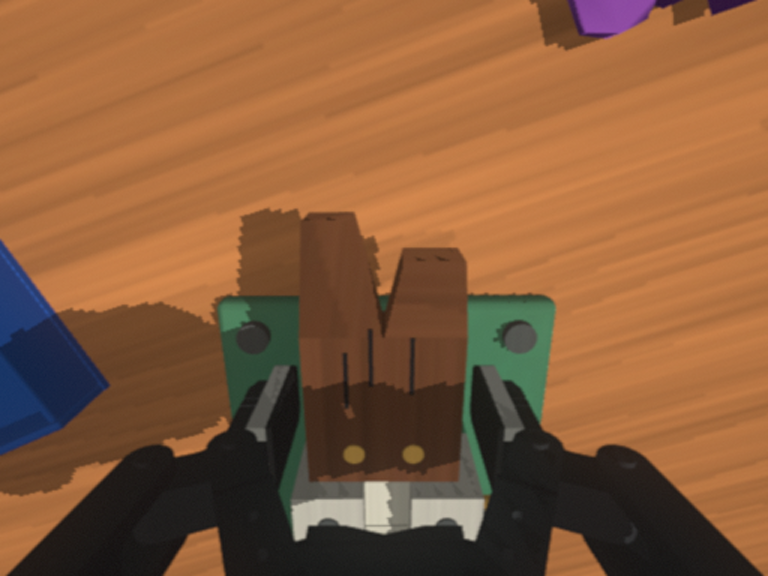

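jog_arm --steps '[0.045,0,0.0,0.0,0,0.045,0,0,0,0,0.045,0,0,0,0,0.045,0.005,0,0,0,0.045,0.01,0,0,0,0.045,0.02,0,0,0,0.045,0.03,0,0,0,0.045,0.045,0,0,0,0.045,0.06,0,0,0,0.045,0.075,0,0,0]' --grip_force 60

```text
clock: 4.3
position: [0.4685, -0.0118, 0.0689]
ee_rot: [0.162, 0.987, -0.0, -0.001]
ft_force: [-0.1, 0.1, -1.8]
grip_width: 0.594
```

```bash
python3 - <<'E'
from h import *
snap('wrist','w4'); plan([.434,-.264,.15],5.8)
E
```

```text
pos [ 0.4664 -0.0112  0.0685] yaw -18.58 tilt [-3.6e-03  7.0e-04 -1.0e+00] shift [-0.0496 -0.25   -0.0815] twist -0.4255 F [-1.4 -1.1 -1.6] grip 50.5 t 4.35
```

View pics/w4.png

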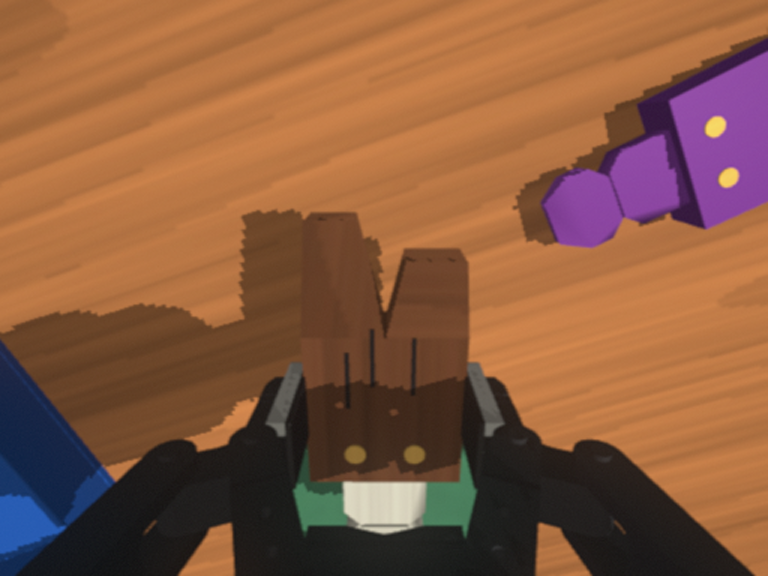

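jog_arm --steps '[0.045,0,0.0,-0.04,0,0.045,0,-0.02,-0.08,0,0.045,-0.004,-0.06,-0.08,-0.07,0.045,-0.01,-0.1,-0.08,-0.14,0.045,-0.018,-0.14,-0.08,-0.21,0.045,-0.026,-0.18,-0.08,-0.28,0.045,-0.034,-0.22,-0.08,-0.35,0.045,-0.04,-0.25,-0.08,-0.425,0.045,-0.04,-0.25,-0.08,-0.425,0.045,-0.04,-0.25,-0.08,-0.425]'

```text
clock: 5.35
position: [0.4276, -0.262, 0.1489]
ee_rot: [-0.049, 0.999, 0.0, -0.0]
ft_force: [0.2, 0.6, -1.3]
grip_width: 0.591
```

```bash
python3 - <<'E'
from h import *
snap('wrist','w5'); snap('side','s5'); plan([.424,-.265,.026],5.8)
E
```

```text
pos [ 0.4283 -0.2607  0.149 ] yaw 5.78 tilt [-6.e-04  9.e-04 -1.e+00] shift [ 0.0046 -0.004   0.123 ] twist -0.0004 F [ 0.3 -0.1 -1.9] grip 50.8 t 5.45
```

View pics/w5.png

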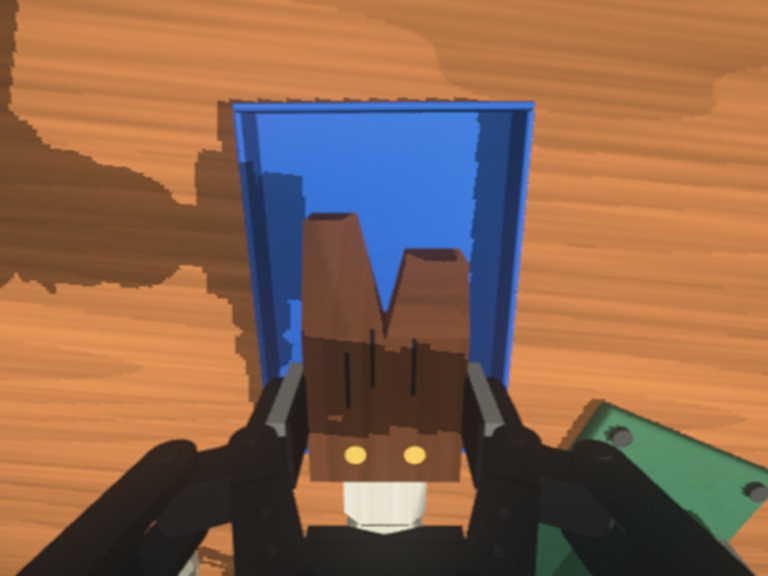

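View pics/s5.png

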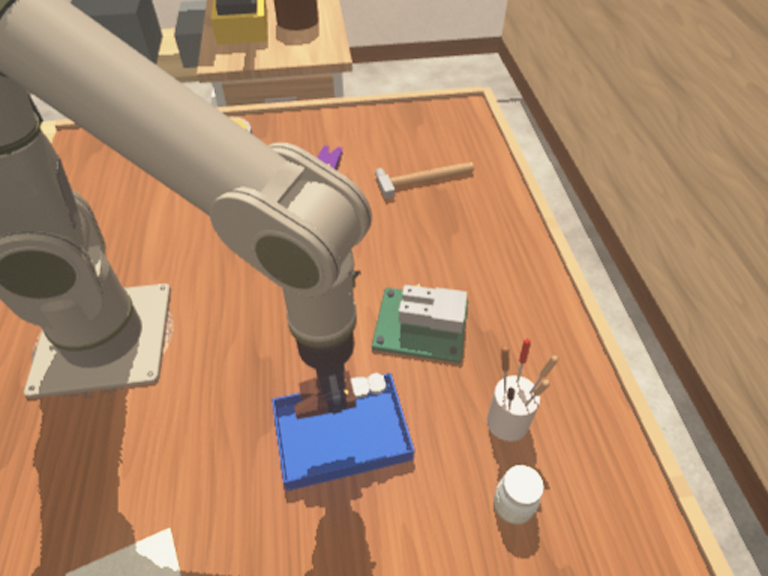

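```bash
python3 - <<'E'
from h import *
f=np.load('w5.npz'); K,T=f['K'],f['T']
print(ray(np.array([[234,103],[534,103]])/1.5,.035,K,T).round(4))
E
```

```text
[[ 0.338  -0.3433  0.035 ]
 [ 0.3238 -0.1966  0.035 ]]
```

jog_arm --steps '[0.045,0.003,-0.001,0.035,0,0.045,0.003,-0.001,0.07,0,0.045,0.003,-0.001,0.095,0,0.045,0.003,-0.001,0.11,0,0.045,0.003,-0.001,0.118,0,0.045,0.003,-0.001,0.123,0,0.045,0.003,-0.001,0.123,0,0.07,0.003,-0.001,0.123,0,0.07,0.003,-0.001,0.123,0,0.07,0.003,-0.001,0.123,0]'

```text
clock: 6.45
position: [0.4257, -0.2631, 0.0267]
ee_rot: [-0.05, 0.999, -0.0, 0.0]
ft_force: [-0.1, 0.1, -0.7]
grip_width: 0.819
```

jog_arm --steps '[0.075,0,0,0,0,0.075,0,0,-0.02,0,0.075,0,0,-0.06,0,0.075,0,0,-0.1,0,0.075,0,0,-0.14,0,0.075,0,0,-0.16,0,0.075,0,0,-0.16,0,0.075,0,0,-0.16,0,0.075,0,0,-0.16,0,0.075,0,0,-0.16,0]'

```text
clock: 7.45
position: [0.4247, -0.263, 0.1852]
ee_rot: [-0.05, 0.999, 0.0, -0.001]
ft_force: [0.3, 0.8, 0.2]
grip_width: 0.876
```

```bash
python3 - <<'E'
from h import *
snap('wrist','w6'); plan([.4146,.3062,.12],-20.6)
f=np.load('w6.npz'); p,K,T,d=[f[k] for k in 'pKTd']
H=cv2.cvtColor(p,cv2.COLOR_RGB2HSV).astype(int); h,s,v=H[...,0],H[...,1],H[...,2]
g=((h<14)&(s>80)&(v<125)); g[:,:240]=g[:,:190]*0 if 0 else g[:,:240]
W=cloud(d,K,T); x,y,z=[W[...,i] for i in range(3)]
m=(abs(x-.435)<.09)&(abs(y+.26)<.05)&(z>.015)&(z<.04)&((h<20)|(s<40))
q=W[m]; print(m.sum(),np.percentile(q[:,2],[5,25,50,75,95]).round(4))
q=q[abs(q[:,2]-.026)<.004]
A=np.c_[q[:,:2]-q[:,:2].mean(0),np.ones(len(q))]; print(np.linalg.lstsq(A,q[:,2],rcond=None)[0])
E
```

```text
pos [ 0.4248 -0.263   0.1853] yaw 5.74 tilt [-1.8e-03  4.0e-04 -1.0e+00] shift [-0.0469  0.5673  0.0655] twist 0.4597 F [-0.  -0.9 -0.5] grip 75.3 t 7.5
4974 [0.0198 0.0217 0.025  0.0258 0.0266]
[0.02595586 0.00333135 0.02523482]
```

View pics/w6.png

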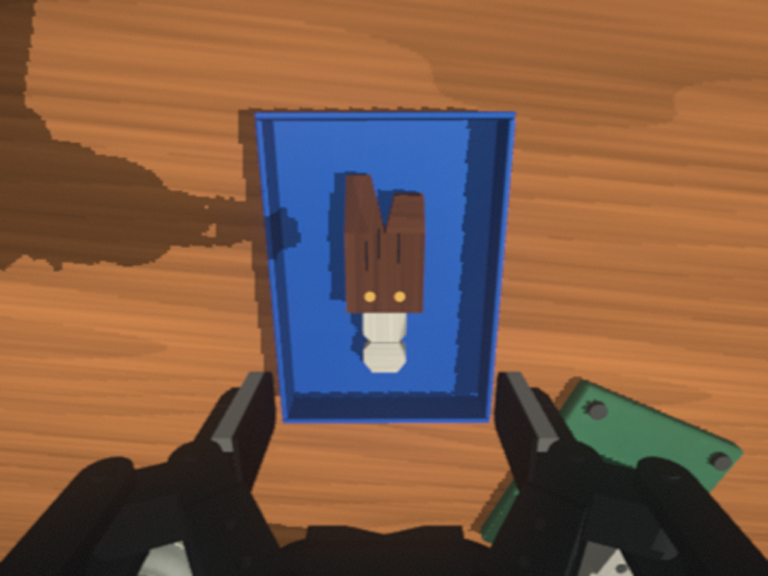

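jog_arm --steps '[0.08,-0.005,0.04,0,0.04,0.08,-0.01,0.08,0,0.08,0.08,-0.015,0.125,0,0.12,0.08,-0.02,0.17,0,0.16,0.08,-0.025,0.215,0,0.2,0.08,-0.03,0.26,0,0.24,0.08,-0.035,0.305,0,0.28,0.08,-0.04,0.35,0,0.32,0.08,-0.042,0.395,0,0.36,0.08,-0.044,0.44,0,0.4]'

```text
clock: 8.5
position: [0.4245, 0.1807, 0.1858]
ee_rot: [0.15, 0.989, -0.0, -0.0]
ft_force: [1.5, 0.5, 0.5]
grip_width: 0.937
```

```bash
python3 - <<'E'
from h import *
plan([.4,.311,.12],-20.6)
E
```

```text
pos [0.4245 0.1807 0.1858] yaw -17.29 tilt [-8.e-04 -2.e-04 -1.e+00] shift [0.0621 0.1172 0.0657] twist 0.0579 F [1.5 0.5 0.5] grip 80.0 t 8.5
```

jog_arm --steps '[0.08,0.012,0.028,0.013,0.02,0.08,0.025,0.055,0.026,0.04,0.08,0.038,0.08,0.04,0.058,0.08,0.05,0.1,0.055,0.058,0.08,0.062,0.117,0.066,0.058,0.08,0.062,0.117,0.066,0.058,0.08,0.062,0.117,0.066,0.058,0.08,0.062,0.117,0.066,0.058,0.08,0.062,0.117,0.066,0.058,0.08,0.062,0.117,0.066,0.058]'

```text
clock: 9.5
position: [0.4009, 0.3086, 0.1207]
ee_rot: [0.179, 0.984, 0.0, 0.0]
ft_force: [0.3, -0.4, -0.6]
grip_width: 0.937
```

```bash
python3 - <<'E'
from h import *
snap('wrist','w7'); plan([.4146,.3062,.020],-20.6)
E
python3 fresh.py w7
```

```text
pos [0.4008 0.3088 0.1207] yaw -20.55 tilt [ 5.e-04  4.e-04 -1.e+00] shift [-0.0138  0.0024  0.1007] twist 0.0009 F [-0.5 -0.  -0.6] grip 80.0 t 9.55
wood [ 225  125   66  124 6207]
tong [ 241  249   34   43 1287]
(array([394.6, 313.8]), array([ 51.8, 101.9]), 69.4)
```

View pics/w7.png

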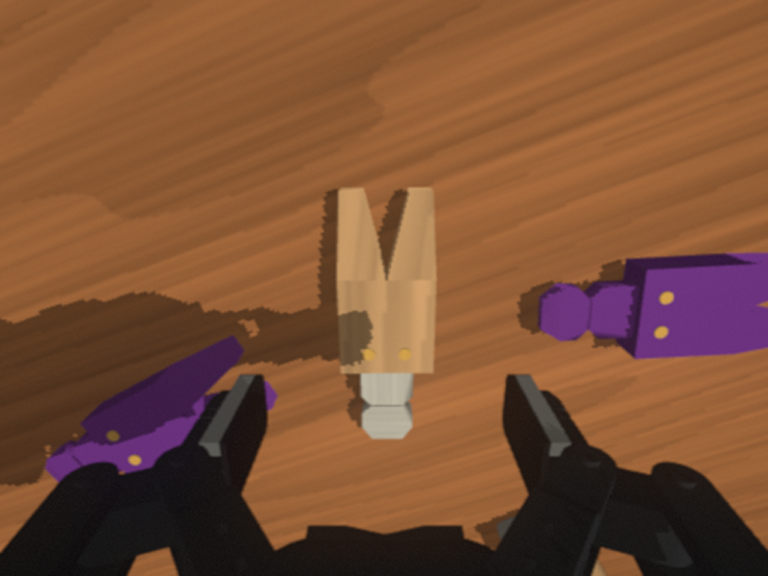

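jog_arm --steps '[0.07,-0.006,0.001,0.03,0,0.07,-0.0125,0.0025,0.055,0,0.07,-0.0125,0.0025,0.075,0,0.07,-0.0125,0.0025,0.09,0,0.07,-0.0125,0.0025,0.096,0,0.07,-0.0125,0.0025,0.1,0,0.07,-0.0125,0.0025,0.1,0,0.06,-0.0125,0.0025,0.1,0,0.06,-0.0125,0.0025,0.1,0,0.06,-0.0125,0.0025,0.1,0]'

```text
clock: 10.55
position: [0.4132, 0.3073, 0.0209]
ee_rot: [0.178, 0.984, 0.0, 0.0]
ft_force: [0.3, -0.1, -0.1]
grip_width: 0.699
```

```bash
python3 - <<'E'
from h import *
snap('wrist','w8'); plan([.4135,.3067,.020],-20.6)
E
```

```text
pos [0.4132 0.3073 0.0207] yaw -20.5 tilt [ 5.e-04  6.e-04 -1.e+00] shift [-0.0005 -0.0004  0.0007] twist 0.0018 F [-0.6 -1.  -0.3] grip 59.9 t 10.6
```

View pics/w8.png

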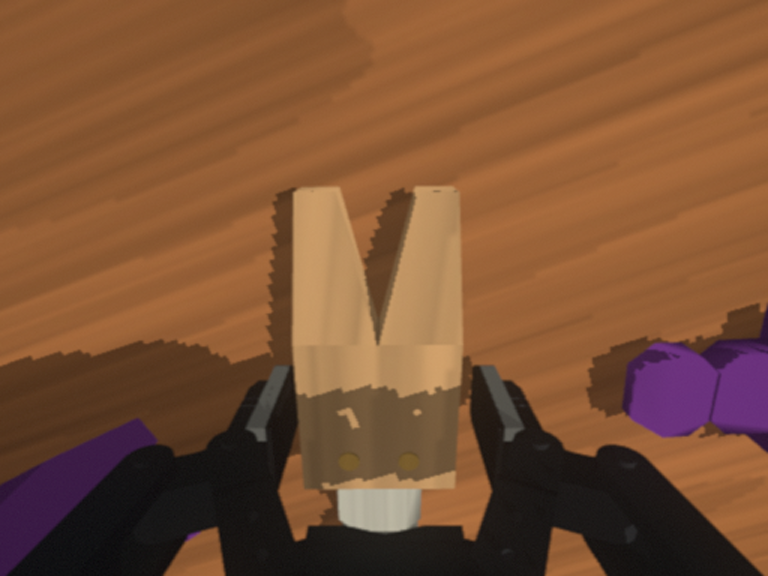

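jog_arm --steps '[0.045,0,0,0,0,0.045,0,0,0,0,0.045,0,0,0,0,0.045,0,0,0,0,0.045,0,0,-0.02,0,0.045,0,0,-0.05,0,0.045,0,0,-0.08,0,0.045,0,0,-0.1,0,0.045,0,0,-0.1,0,0.045,0,0,-0.1,0]' --grip_force 80

```text
clock: 11.6
position: [0.4128, 0.307, 0.1201]
ee_rot: [0.178, 0.984, 0.0, 0.0]
ft_force: [0.3, -0.7, -1.5]
grip_width: 0.589
```

```bash
python3 - <<'E'
from h import *
snap('wrist','w9'); 
# standoff: pin mid along .5545-.03-.07, lat .1400
a=np.radians(-18.55); ex=np.array([np.cos(a),np.sin(a)]); ey=np.array([-ex[1],ex[0]])
# re-derive lateral/along with same frame used (-18.5)
b=np.radians(-18.5); bx=np.array([np.cos(b),np.sin(b)]); by=np.array([-bx[1],bx[0]])
mouth=.5545*bx+.1399*by; print('mouth',mouth)
t=mouth-.105*ex; plan([*t,.12],-18.55)
E
```

```text
mouth [ 0.57023639 -0.04327495]
pos [0.4125 0.3067 0.1193] yaw -20.5 tilt [-1.e-03 -8.e-04 -1.e+00] shift [-0.1654 -0.2761 -0.0005] twist -0.034 F [-0.7  0.7 -1.7] grip 50.0 t 11.65
```

View pics/w9.png

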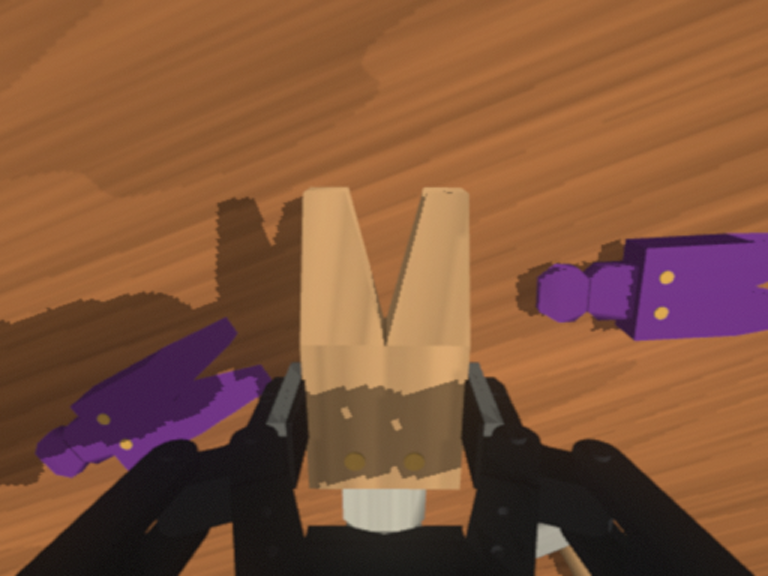

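jog_arm --steps '[0.045,-0.023,-0.035,0,-0.005,0.045,-0.046,-0.07,0,-0.01,0.045,-0.069,-0.105,0,-0.015,0.045,-0.092,-0.14,0,-0.02,0.045,-0.115,-0.18,0,-0.025,0.045,-0.135,-0.22,0,-0.03,0.045,-0.15,-0.25,0,-0.034,0.045,-0.165,-0.276,0,-0.034,0.045,-0.165,-0.276,0,-0.034,0.045,-0.165,-0.276,0,-0.034]'

```text
clock: 12.65
position: [0.4702, -0.0095, 0.1192]
ee_rot: [0.162, 0.987, -0.0, -0.001]
ft_force: [-0.3, 0.8, -0.6]
grip_width: 0.591
```

```bash
python3 - <<'E'
from h import *
snap('wrist','w10')
a=np.radians(-18.55); ex=np.array([np.cos(a),np.sin(a)]); ey=np.array([-ex[1],ex[0]])
m=np.array([.5702,-.0433])-.0007*ey
for i in range(3):
    plan([*(m-.095*ex),.0697],-18.55); manip.camera('side')
E
```

```text
pos [ 0.4702 -0.0087  0.1194] yaw -18.53 tilt [-1.7e-03 -1.0e-04 -1.0e+00] shift [-0.0109 -0.0017  0.0496] twist 0.0003 F [-0.   0.2 -1.1] grip 50.1 t 12.7
pos [ 0.4703 -0.0082  0.1195] yaw -18.48 tilt [-0.0015  0.     -1.    ] shift [-0.0109 -0.0022  0.0498] twist 0.0013 F [-0.9  0.2 -1. ] grip 49.9 t 12.75
pos [ 0.4705 -0.0081  0.1197] yaw -18.45 tilt [-1.1e-03  1.0e-04 -1.0e+00] shift [-0.0108 -0.0024  0.05  ] twist 0.0018 F [ 0.3 -0.8 -1.3] grip 49.9 t 12.8
```

View pics/w10.png

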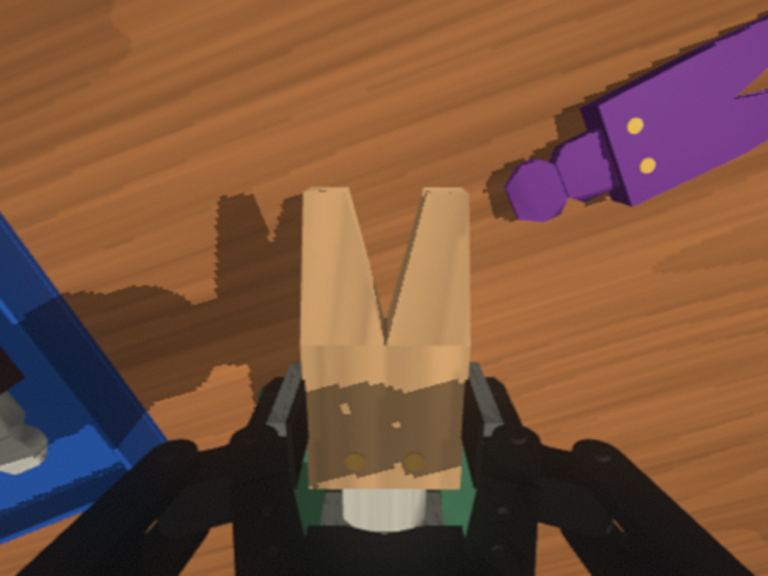

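jog_arm --steps '[0.045,-0.003,-0.002,0.015,0,0.045,-0.006,-0.002,0.03,0,0.045,-0.011,-0.002,0.04,0,0.045,-0.011,-0.002,0.047,0,0.045,-0.011,-0.002,0.05,0,0.045,-0.011,-0.002,0.05,0,0.045,-0.011,-0.002,0.05,0,0.045,-0.011,-0.002,0.05,0,0.045,-0.011,-0.002,0.05,0,0.045,-0.011,-0.002,0.05,0]'

```text
clock: 13.85
position: [0.4808, -0.0146, 0.0705]
ee_rot: [0.161, 0.987, 0.0, 0.0]
ft_force: [-0.7, 0.3, -0.7]
grip_width: 0.587
```

```bash
python3 - <<'E'
from h import *
a=np.radians(-18.55); ex=np.array([np.cos(a),np.sin(a)]); ey=np.array([-ex[1],ex[0]])
m=np.array([.5702,-.0433])-.0007*ey
snap('wrist','w11');snap('side','s11');snap('scene','c11')
plan([*(m-.032*ex),.0697],-18.55)
f=np.load('s11.npz');a=f['p'][180:250,215:325,::-1];b=np.load('c11.npz')['p'][160:260,200:300,::-1]
cv2.imwrite('pics/s11c.png',cv2.resize(a,None,fx=7,fy=7,interpolation=2));cv2.imwrite('pics/c11c.png',cv2.resize(b,None,fx=6,fy=6,interpolation=2))
E
```

```text
pos [ 0.4807 -0.0146  0.0704] yaw -18.55 tilt [ 2.e-04  1.e-04 -1.e+00] shift [-0.062   0.0006  0.0007] twist -0.0 F [-0.1 -0.4 -0.5] grip 50.1 t 14.0
```

View pics/s11c.png

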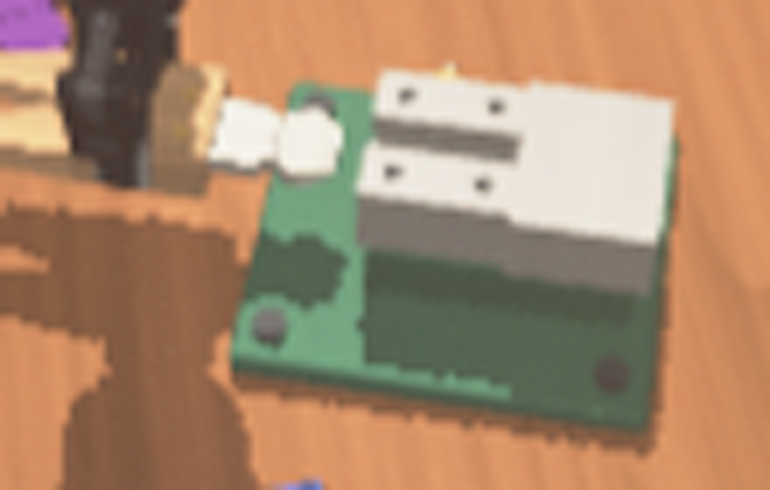

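View pics/c11c.png

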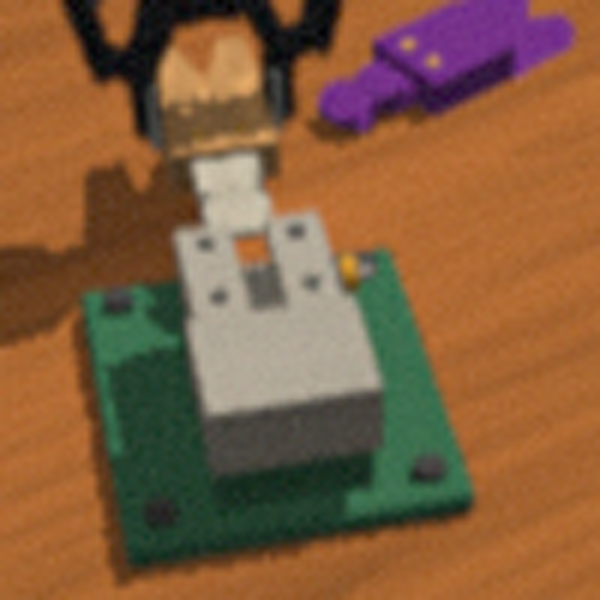

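View pics/w11.png

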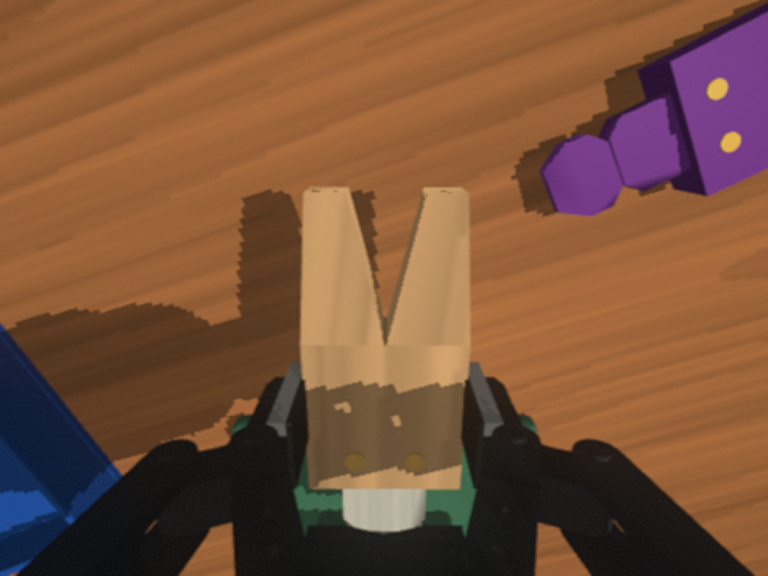

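jog_arm --steps '[0.045,-0.005,0,0.0005,0,0.045,-0.01,0,0.0005,0,0.045,-0.014,0,0.0005,0,0.045,-0.017,0,0.0005,0,0.045,-0.02,0,0.0005,0,0.045,-0.023,0,0.0005,0,0.045,-0.026,0,0.0005,0,0.045,-0.028,0,0.0005,0,0.045,-0.03,0,0.0005,0,0.045,-0.03,0,0.0005,0]'

```text
clock: 15.0
position: [0.5093, -0.0242, 0.0698]
ee_rot: [0.161, 0.987, 0.0, 0.0]
ft_force: [-1.8, -0.8, -1.3]
grip_width: 0.587
```

```bash
python3 - <<'E'
from h import *
a=np.radians(-18.55); ex=np.array([np.cos(a),np.sin(a)]); ey=np.array([-ex[1],ex[0]])
m=np.array([.5702,-.0433])-.0007*ey
snap('wrist','w12');snap('side','s12');snap('scene','c12')
plan([*(m-.032*ex),.0697],-18.55); print(manip.get_obs()['torque'])
f=np.load('s12.npz');a=f['p'][180:250,215:325,::-1];b=np.load('c12.npz')['p'][160:260,200:300,::-1]
cv2.imwrite('pics/12c.png',np.hstack([cv2.resize(a,(420,267),interpolation=2),cv2.resize(b,(267,267),interpolation=2)]))
E
```

```text
pos [ 0.509  -0.0241  0.0698] yaw -18.55 tilt [-1.e-04  1.e-04 -1.e+00] shift [-0.0321  0.0006  0.0001] twist 0.0 F [-0.2  1.4 -1.9] grip 50.1 t 15.15
[0.01471971 0.00710886 0.02192517]
```

View pics/12c.png

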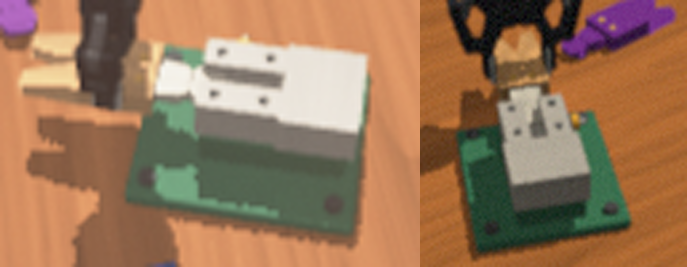

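jog_arm --steps '[0.045,-0.005,0,0,0,0.045,-0.01,0,0,0,0.045,-0.014,0,0,0,0.045,-0.018,0,0,0,0.045,-0.022,0,0,0,0.045,-0.025,0,0,0,0.045,-0.028,0,0,0,0.045,-0.03,0,0,0,0.045,-0.031,0,0,0,0.045,-0.032,0,0,0]' --grip_force 100

```text
clock: 16.15
position: [0.5398, -0.0352, 0.0699]
ee_rot: [0.162, 0.987, -0.0, 0.0]
ft_force: [-4.1, -3.6, -0.4]
grip_width: 0.58
```

```bash
python3 - <<'E'
from h import *
a=np.radians(-18.55); ex=np.array([np.cos(a),np.sin(a)]); ey=np.array([-ex[1],ex[0]])
m=np.array([.5702,-.0433])-.0007*ey
snap('wrist','w13');snap('side','s13');snap('scene','c13')
plan([*(m-.032*ex),.0697],-18.55); print(manip.get_obs()['torque'])
f=np.load('s13.npz');a=f['p'][180:250,215:325,::-1];b=np.load('c13.npz')['p'][160:260,200:300,::-1]
cv2.imwrite('pics/13c.png',np.hstack([cv2.resize(a,(420,267),interpolation=2),cv2.resize(b,(267,267),interpolation=2)]))
E
```

```text
pos [ 0.5398 -0.0352  0.07  ] yaw -18.61 tilt [ 8.e-04 -7.e-04 -1.e+00] shift [0.0005 0.0013 0.0003] twist -0.001 F [ 0.7 -5.4 -2.1] grip 49.5 t 16.3
[-1.25879539 -0.08470506 -0.31793572]
```

View pics/13c.png

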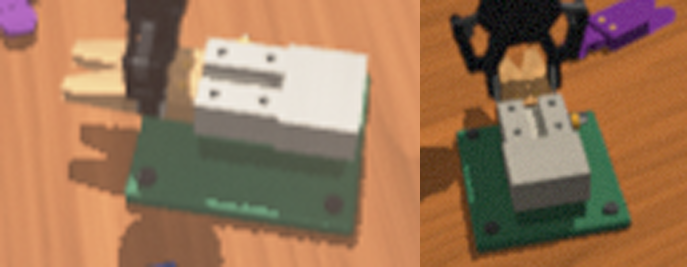

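View pics/w13.png

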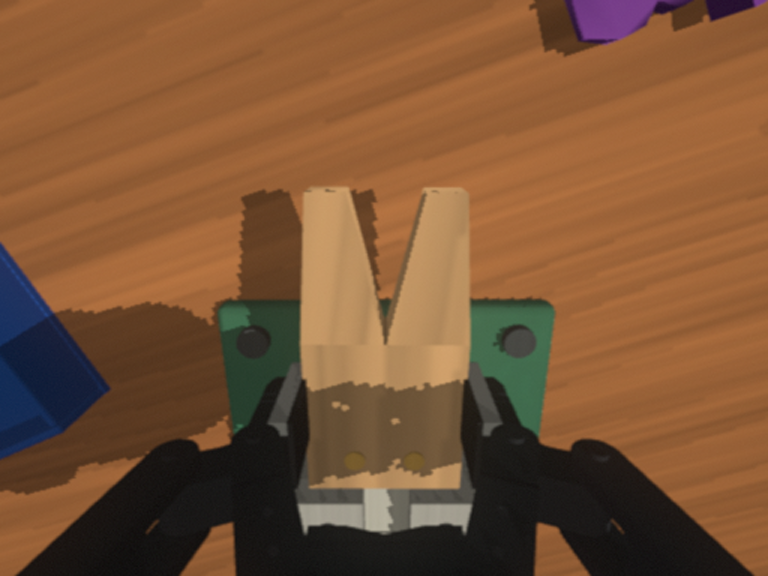

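jog_arm --steps '[0.045,-0.0003,0,0,0,0.045,-0.0006,0,0,0,0.045,-0.0009,0,0,0,0.045,-0.0012,0,0,0,0.045,-0.0015,0,0,0,0.045,-0.0015,0,0,0,0.045,-0.0015,0,0,0,0.045,-0.0015,0,0,0,0.045,-0.0015,0,0,0,0.045,-0.0015,0,0,0]'

```text
clock: 17.3
position: [0.5399, -0.0352, 0.0697]
ee_rot: [0.161, 0.987, -0.0, -0.001]
ft_force: [-5.1, -4.6, 2.3]
grip_width: 0.58
```

```bash
python3 - <<'E'
from h import *
a=np.radians(-18.55); ex=np.array([np.cos(a),np.sin(a),0]); ey=np.array([-ex[1],ex[0],0])
snap('wrist','w14')
o=manip.get_obs();print('along',o['position']@ex,'lat',o['position']@ey,'F',o['ft_force']@ex,o['ft_force']@ey,o['ft_force'][2],o['torque'])
for t in ['w3','w13','w14']:
    p=np.load(t+'.npz')['p'][290:370,180:340,::-1]; cv2.imwrite(f'pics/{t}_g.png',cv2.resize(p,None,fx=4.5,fy=4.5,interpolation=2))
cv2.imwrite('pics/gap.png',np.vstack([cv2.resize(np.load(t+'.npz')['p'][300:358,190:325,::-1],(450,193),interpolation=2) for t in ['w3','w13','w14']]))
E
```

```text
along 0.5230207374953615 lat 0.1383640845038906 F -3.342705472197207 -5.473461743447224 1.923675346069313 [-0.84165016  1.08911362 -0.24445841]
```

View pics/gap.png

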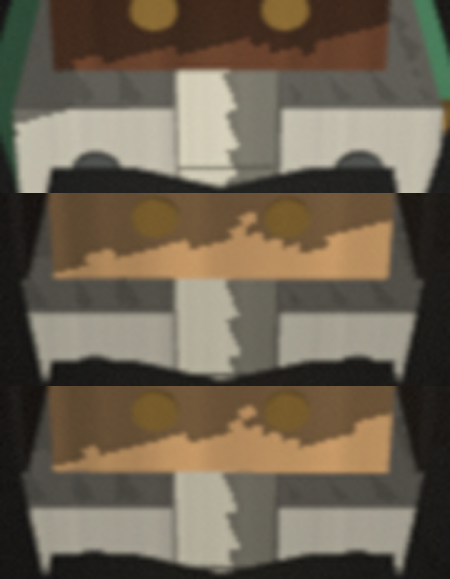

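jog_arm --steps '[0.045,-0.001,0,0,0,0.045,-0.002,0,0,0,0.045,-0.003,0,0,0,0.045,-0.004,0,0,0,0.045,-0.004,0,0,0,0.045,-0.004,0,0,0,0.045,-0.004,0,0,0,0.045,-0.004,0,0,0,0.045,-0.004,0,0,0,0.045,-0.004,0,0,0]'

```text
clock: 18.35
position: [0.5401, -0.0352, 0.0689]
ee_rot: [0.161, 0.987, -0.0, -0.005]
ft_force: [-23.1, 0.4, 13.8]
grip_width: 0.579
```

```bash
python3 - <<'E'
from h import *
a=np.radians(-18.55); ex=np.array([np.cos(a),np.sin(a),0]); ey=np.array([-ex[1],ex[0],0])
snap('wrist','w15')
o=manip.get_obs();print('along',o['position']@ex,'lat',o['position']@ey,'F',o['ft_force']@ex,o['ft_force']@ey,o['ft_force'][2],o['torque'])
cv2.imwrite('pics/gap2.png',np.vstack([cv2.resize(np.load(t+'.npz')['p'][300:358,190:325,::-1],(450,193),interpolation=2) for t in ['w14','w15']]))
E
```

```text
along 0.5232196657413797 lat 0.1384139349356005 F -21.823933731279382 -7.1932229362306765 14.371707785303544 [0.07774179 4.550301   0.06789707]
```

View pics/gap2.png

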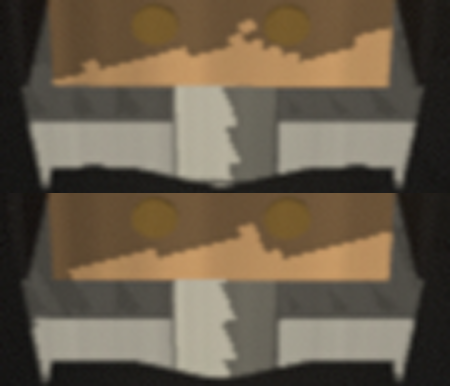

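jog_arm --steps '[0.045,0.001,0,0,0,0.045,0.002,0,0,0,0.045,0.0035,0,0,0,0.045,0.0048,0,0,0,0.045,0.0048,0,0,0,0.056,0.0048,0,0,0,0.06,0.0048,0,0,0,0.065,0.0048,0,0,0,0.07,0.0048,0,0,0,0.07,0.0048,0,0,0]'

```text
clock: 19.4
position: [0.5402, -0.0343, 0.0699]
ee_rot: [0.161, 0.987, 0.0, 0.0]
ft_force: [-0.3, -0.5, -0.4]
grip_width: 0.82
```

```bash
python3 - <<'E'
from h import *
snap('wrist','w16'); plan([.53,-.034,.2],-18.5)
E
```

```text
pos [ 0.5402 -0.0344  0.0698] yaw -18.54 tilt [ 2.e-04  2.e-04 -1.e+00] shift [ 0.0098 -0.0028 -0.1302] twist -0.0007 F [-0.2  0.1  0.6] grip 70.4 t 19.45
```

View pics/w16.png

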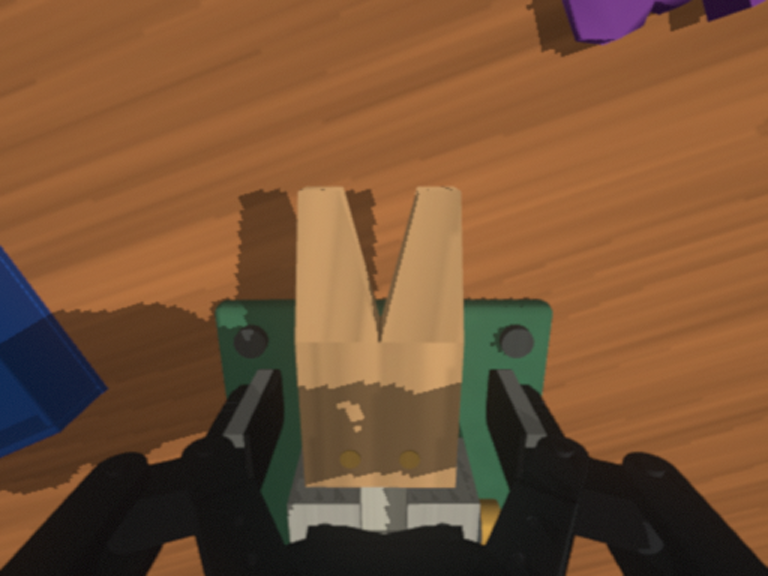

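Released, with clearance on both sides of the pin. I'll raise the arm straight up and check from above.

jog_arm --steps '[0.075,0,0,-0.01,0,0.075,0,0,-0.03,0,0.075,0,0,-0.06,0,0.075,0.005,-0.001,-0.1,0,0.075,0.01,-0.003,-0.13,0,0.075,0.01,-0.003,-0.13,0,0.075,0.01,-0.003,-0.13,0,0.075,0.01,-0.003,-0.13,0,0.075,0.01,-0.003,-0.13,0,0.075,0.01,-0.003,-0.13,0]'

```text
clock: 20.45
position: [0.5293, -0.0342, 0.1989]
ee_rot: [0.161, 0.987, -0.0, -0.001]
ft_force: [0.5, -0.3, 0.2]
grip_width: 0.878
```

```bash
python3 - <<'E'
from h import *
snap('wrist','w17'); snap('side','s17'); snap('scene','c17'); plan([.53,-.034,.2],-18.5)
f=np.load('w17.npz'); p,K,T,d=[f[k] for k in 'pKTd']
H=cv2.cvtColor(p,cv2.COLOR_RGB2HSV).astype(int); h,s,v=H[...,0],H[...,1],H[...,2]
b=np.radians(-18.5); ex=np.array([np.cos(b),np.sin(b)]); ey=np.array([-ex[1],ex[0]])
W=cloud(d,K,T); z=W[...,2]
m=(z>.060)&(z<.075)&(h<25)&(s>55)&(v>70); m=cv2.morphologyEx(m.astype(np.uint8),2,np.ones((3,3)))
vv,uu=np.nonzero(m); Q=ray(np.c_[uu,vv],.071,K,T)[:,:2]; print(rect(Q)); P=np.c_[Q@ex,Q@ey]; print('pin along',P[:,0].min(),P[:,0].max(),'lat',np.percentile(P[:,1],[1,99]))
m=(s<45)&(v>105)&(z>.07)&(z<.085)
vv,uu=np.nonzero(m); Q=ray(np.c_[uu,vv],.0775,K,T)[:,:2]; P=np.c_[Q@ex,Q@ey]; print('head along',np.percentile(P[:,0],[.2,99.8]))
cv2.imwrite('pics/w17c.png',cv2.resize(p[110:340,190:330,::-1],None,fx=2.5,fy=2.5,interpolation=2))
cv2.imwrite('pics/s17c.png',cv2.resize(np.load('s17.npz')['p'][180:250,215:325,::-1],None,fx=7,fy=7,interpolation=2))
E
```

```text
pos [ 0.5295 -0.0343  0.1994] yaw -18.55 tilt [-7.e-04 -1.e-04 -1.e+00] shift [-0.0004  0.0004 -0.0006] twist -0.0009 F [ 0.1 -0.2 -0.2] grip 74.6 t 20.6
(array([538.1, -32.5]), array([ 66.1, 137.4]), 82.1)
pin along 0.45428137141863584 0.5825117278443174 lat [0.11404    0.17947738]
head along [0.5554115  0.73708998]
```

View pics/w17c.png

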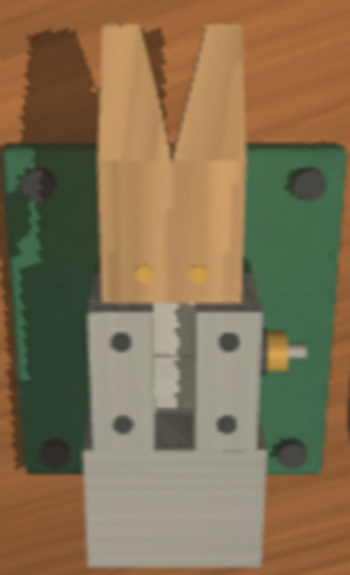

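View pics/s17.png

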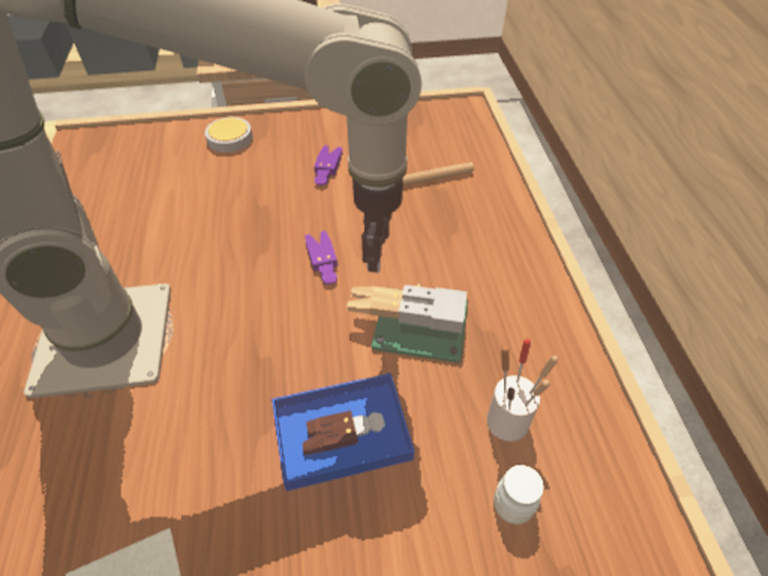

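View pics/c17.png

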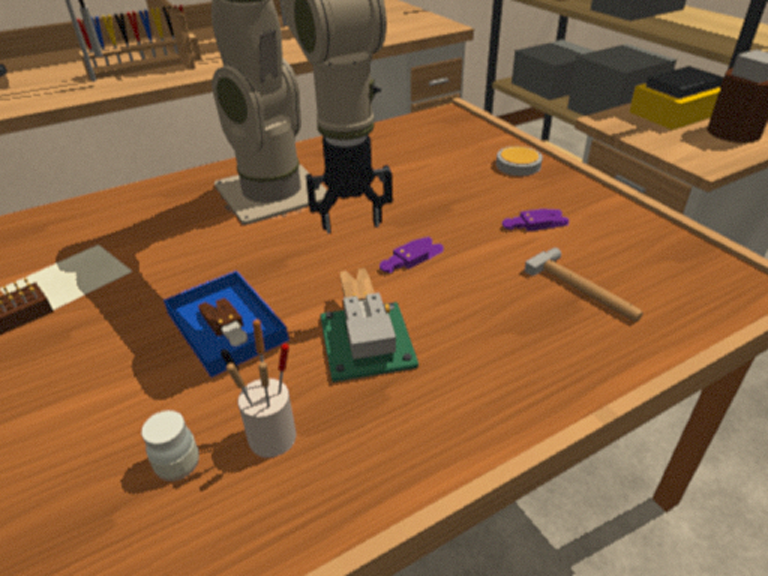

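```bash
python3 - <<'E'
from h import *
for t in ['w2','w17']:
    p=np.load(t+'.npz')['p']; print(t)
    for c in [236,240,280,284]: print(c,p[222:240,c-1:c+2].mean((1,2)).round().astype(int).tolist())
cv2.imwrite('pics/cmp.png',np.hstack([cv2.resize(np.load(t+'.npz')['p'][215:295,215:325,::-1],None,fx=3.6,fy=6,interpolation=2) for t in ['w2','w17']]))
E
```

```text
w2
236 [64, 66, 65, 66, 65, 66, 67, 73, 77, 75, 85, 123, 156, 163, 162, 162, 162, 163]
240 [60, 60, 59, 60, 60, 60, 62, 70, 79, 80, 90, 124, 154, 161, 161, 161, 161, 162]
280 [64, 64, 64, 65, 64, 64, 66, 73, 79, 79, 93, 137, 159, 162, 161, 162, 162, 163]
284 [61, 61, 62, 61, 61, 61, 63, 70, 76, 78, 95, 136, 158, 162, 161, 161, 161, 161]
w17
236 [126, 125, 125, 125, 125, 124, 124, 126, 120, 96, 76, 73, 98, 145, 156, 155, 155, 155]
240 [133, 134, 133, 133, 134, 134, 134, 134, 127, 100, 80, 77, 99, 144, 155, 155, 155, 155]
280 [143, 143, 143, 143, 143, 143, 142, 143, 136, 106, 82, 77, 99, 145, 156, 155, 155, 154]
284 [141, 142, 142, 142, 141, 140, 140, 141, 133, 101, 79, 75, 99, 145, 155, 155, 155, 155]
```

View pics/cmp.png

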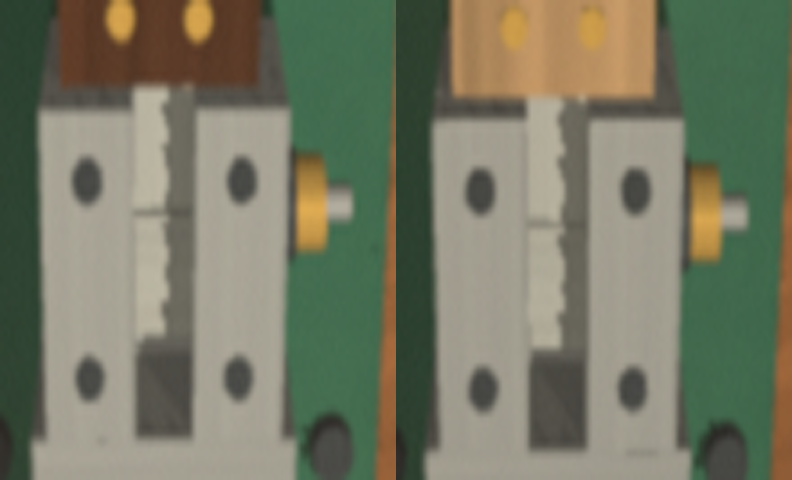

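```bash
python3 -c "
from h import *
print(manip.hand_in())"
```

```text
the job is handed in; nothing more can be done
None
```

I swapped the pin and handed the job in at about 20.6 s. The hand-in gave no verdict, so these are my own checks.

**Worn pin:** I pulled it out past the ball and laid it in the blue tray. In the wrist image it lies near the tray centre, along its length. Its depth readings give a top at about 25 mm, where 26 mm is expected on the tray floor. The fitted tilt is about 0.03 rad.

**Fresh pin:** I pushed it in until it stopped; at about 22 N along the slot it moved no further (0.2 mm at most). I then eased off, released it and raised the arm clear. From above, the shoulder gap, notch line, tongue tip and plunger stem look the same as they did for the worn pin seated at the start. The ball's value could not be read directly, so the click is judged from that match and the hard stop.

**Bystanders:** The hammer, jar and file pot look unmoved in the scene picture; I did not measure them.

**Checks that disagreed:** My last automatic measurement of the fresh pin and holder head was unusable because the colour mask took in other parts. I used the direct image comparison instead.

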